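# Seat the tin and engage the mixer through the guard window

### The arm

A 7-joint arm with a two-finger parallel gripper is mounted at the origin on the work surface. World frame = base frame: x ahead of the robot, y to its left, z up, the work surface at z = 0. Lengths are in m, angles in rad, forces in N, time in s.
With the tool pointing down it reaches from about 0.4 to 0.85 m from the base axis. Payload 4.5 kg.
Tool frame: the origin (TCP) lies at the very end of the fingers, on their centre line; the grasp point (between the pads) lies 19 mm behind it (tcp_to_grasp is the z of the grasp point in the tool frame, in m); z points along the fingers, y is the line along which they close (so a half turn about z gives the same grasp; the last joint's range is limited). The gripper opens to 88 mm and grips with 3 to 60 N. Pads are 18 mm wide; open, the fingers measure 123 mm over their backs; the gripper's body (75 mm by 187 mm) begins 45 mm behind the grasp point.
Start: joints at [-1.075, 0.689, -0.195, 1.565, 0.157, 0.902, -0.215], TCP at [0.278, 0.56, 0.239] pointing down, gripper open.
Joint ranges: [-3.01, 3.01], [-0.46, 2.08], [-1.47, 1.51], [0.13, 2.56], [-1, 4.14], [0.04, 2.09], [-2.66, 2.66]. Speed limits (rad/s): [2.57, 2.57, 3.14, 3.14, 3.14, 3.14, 3.14].

### API

Orientations are given as a unit quaternion [x, y, z, w].
In Python, from plant import * gives the robot as it stands. The module is installed in compiled form; this text tells all that it offers.
- The arm moves only by the shell command python3 -m jog 'ROWS' [OPENING] [FORCE]. ROWS is JSON, a list that holds one entry, the list of rows, each a list of 6 numbers: the shift along the tool's x, y, z in m, then the turn, a rotation vector about the tool's x, y, z in rad. In form: [[[dx, dy, dz, ax, ay, az], ...]]. A call has 1 to 12 rows; each row shifts and turns the commanded pose from where the row before left it, along the tool's axes as they then stand; what a row does not reach is not made up. A row lasts 1/8 s, in which the tool goes at most 62.5 mm and 10.7 degrees, less where a joint would pass 70% of its speed; a pose out of reach is approached as far as the arm can. A call with a gripper value outside its range is refused whole. OPENING is the finger opening in m, from 0 to 0.0881, set as the call begins (- or left out, the last holds). The fingers move at their own pace and stop on an object; FORCE is the grip in N (left out, the last holds). Time passes only in rows, so rows that do not move let the fingers close. It gives the time, the measured TCP pose, the force, the opening and the grip force at its end, in the units of the state.
- get_state(): the state, without advancing time (a new reading comes with each control period).
- snapshot(name): name is "scene" or "top" or "wrist"; returns a dict with "frame" (480x640x3 uint8, red, green, blue), "mtx" (3x3 intrinsics, pixels), "xyz" and "orientation" of the camera in the world; the wrist camera has in their place "mount" (4x4, takes a point from camera to tool coordinates, whose origin is the TCP and whose axes are the flange's). Camera axes: x right, y down, z forward; pixel columns grow to the right and rows downward; lengths in m; the calibration is good to about 2 mm. A picture is of the moment at which its call begins: read the wrist's pose just before it. There is no depth.
- finish_job(): hands the job in; it is judged then, once.
The state is a dict: "clock": time; "q": joint angles; "qd": joint speeds; "joint_torque": joint torques, N m; "tool_pos": TCP position; "eef_rot": TCP orientation; "contact_force": force on the tool from outside, world axes, zero at the start; "moment": the same for the moment, N m; "opening": opening from 0.0 (shut) to 1.0 (fully open); "finger_force": force on a finger pad.
Only numpy, scipy, OpenCV 4.12 (cv2) and the standard library are available. Lean on these libraries where they do the work, as an engineer would, in place of code of your own. Each camera call takes 0.05 s, during which the arm holds its last target. There are 200 camera calls.

### The job

With the fingertips, push the tin along its lane until it rests against the end stop, and after that reach down through the guard window over the flat paddle lever and press the lever fully down. Do not touch the guard, do not press the round stop button under the other window, do not tip or lift the tin, and leave everything else on the bench where it stands. Finish clear of everything, with the tin still home and the lever down.

Things in the scene. Friction and masses are not known exactly. Their poses are not given: they have to be found in the camera images.
- stand: The tin mixer: blue base plate 290 (x) by 330 (y) mm, origin at bench level near its middle, z up. Its x points away from the robot (yaw up to 0.3 rad either way), its y to the left. The tin lane runs straight along its y at x = -80 mm, on its robot side; the guard stands on its far side.
- stand_home (a point): Point on the lane floor under the tin's middle when the tin touches the end stop: stand frame (-80, +60, 28) mm, on a dark disc. The lane floor is 28 mm above the bench, open at its -y end (y = -160); the end stop's face is at y = +97.5, its top 65 mm above the bench. Side rails are 84 mm apart, 8 mm thick, tops 42 mm above the bench.
- tin: The lidded steel tin that stands in the lane, a cylinder 75 mm across and 70 mm high, 0.25 to 0.5 kg; origin under its middle.
- tin_center (a point): Centre of the tin in the lane, half-way up (35 mm over its underside). It slides along the lane towards +y of the stand, pushed low on its side; it needs 1 to 3 N.
- guard: White-painted guard: level frame 140 (x) by 260 (y) by 4 mm, origin in the middle of its top face, 115 mm above the bench, at stand x = +60, y = 0, same axes; a 12 mm post under each corner. Two windows, each 100 (x) by 90 (y) mm, centred at y = -65 and +65; bars 20 mm wide outside, 40 mm between. Under one is the lever, under the other a stop button; which is which varies.
- lever_pad (a point): Centre of the top face of the lever's flat steel paddle, 50 (x) by 40 (y) mm, seen through its window, 3 to 5 mm nearer the robot than the window's middle. It is 9 to 14 mm under the guard's top face at the start and 33 mm under it when fully down.
- lever (a joint): Angle of the lever: 0 fully up, 0.40 rad fully down on its stop. Hinged along the stand's y, 60 mm behind the pad's centre (+x of the stand). Pressing the pad straight down turns it; it takes about 5 N all the way, has no spring and stays where it is left.
- stop (a joint): Travel of the stop button under the other window: a round black mushroom 38 mm across, top 11 mm under the guard's top face; 0 out, 0.006 m pressed in. Not to be pressed.
- jar: Bystander: small screw-lid jar, 56 wide, 75 high (mm).
- flask: Bystander: capped bottle, 60 wide, 110 high (mm).
- beaker: Bystander: open glass beaker, 70 wide, 85 high (mm).
- bigtin: Bystander: squat plain aluminium tin, 90 wide, 75 high (mm).
- driver: Bystander: screwdriver lying down.
- spatula: Bystander: spatula lying down.
- collar: Bystander: steel ring, 56 wide, 16 high (mm).
There are look-alikes about, which are no part of the job. Leave any blue look-alike of the tin alone.

How it is judged:
By the outcome, as a careful person would: the job done as asked, in the order asked, and still so for the second after the job is handed in, with the robot touching nothing.
It also fails if it takes over 48 s, if anything falls off the work surface, if the arm or the gripper's body presses on something with over 40 N, if the wrist force passes 120 N, or if a joint passes its speed limit or range.

## Working session

There is one attempt and no reset: what is moved stays moved. The work goes in short steps, Python scripts to look and compute and a shell command to move; the robot and the scene stay as the last step left them, time stands still between calls to the robot, and variables do not carry over. Pictures are saved under pics/ and viewed, at most 10 in all, crops included, and the job is handed in when it is done.

```bash
mkdir -p pics
cat > h.py <<'E'
from plant import *
import numpy as np, cv2
from scipy.spatial.transform import Rotation as R
def snap(n,f=None):
    s=get_state(); d=snapshot(n)
    if n=="wrist":
        T=np.eye(4);T[:3,:3]=R.from_quat(s["eef_rot"]).as_matrix();T[:3,3]=s["tool_pos"]
        M=T@np.array(d["mount"])
    else:
        M=np.eye(4);o=np.array(d["orientation"]);M[:3,:3]=R.from_quat(o).as_matrix() if o.size==4 else o;M[:3,3]=d["xyz"]
    if f: cv2.imwrite("pics/"+f,d["frame"][:,:,::-1])
    return d["frame"],np.array(d["mtx"]),M
def ray(u,v,K,M,z):
    d=M[:3,:3]@np.linalg.solve(K,[u,v,1.]); return M[:3,3]+d*(z-M[2,3])/d[2]
def proj(p,K,M):
    c=M[:3,:3].T@(np.array(p)-M[:3,3]); q=K@c; return q[:2]/q[2]
E
python3 - <<'E'
from h import *
for n in("top","scene"):
    f,K,M=snap(n,n+"0.png"); np.set_printoptions(precision=3,suppress=True);print(n,K,M)
    np.savez(n+".npz",f=f,K=K,M=M)
s=get_state();print(s)
E
```

```text
top [[536.72    0.    325.73 ]
 [  0.    536.72  241.282]
 [  0.      0.      1.   ]] [[ 0.002 -0.982  0.186  0.363]
 [-1.    -0.003 -0.002  0.013]
 [ 0.003 -0.186 -0.982  1.195]
 [ 0.     0.     0.     1.   ]]
scene [[442.824   0.    322.075]
 [  0.    442.824 233.278]
 [  0.      0.      1.   ]] [[ 0.449  0.551 -0.704  1.214]
 [ 0.894 -0.279  0.352 -0.315]
 [-0.002 -0.787 -0.617  0.651]
 [ 0.     0.     0.     1.   ]]
{'clock': 0.1, 'q': array([-1.075,  0.69 , -0.195,  1.566,  0.157,  0.903, -0.215]), 'qd': array([ 0.001, -0.002,  0.001, -0.001,  0.   ,  0.001,  0.002]), 'joint_torque': array([ -0.003, -52.85 ,  -1.271, -15.384,  -0.053,   0.002,   0.   ]), 'tool_pos': array([0.278, 0.559, 0.238]), 'eef_rot': array([ 0.229,  0.973, -0.001, -0.   ]), 'contact_force': array([ 0.087,  0.119, -0.243]), 'moment': array([ 0.028,  0.015, -0.041]), 'finger_force': 0.0, 'opening': 1.0022116373879548}
```

View pics/top0.png

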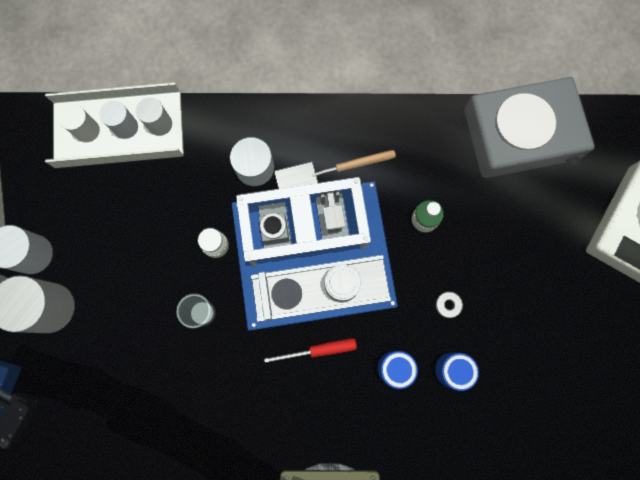

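View pics/scene0.png

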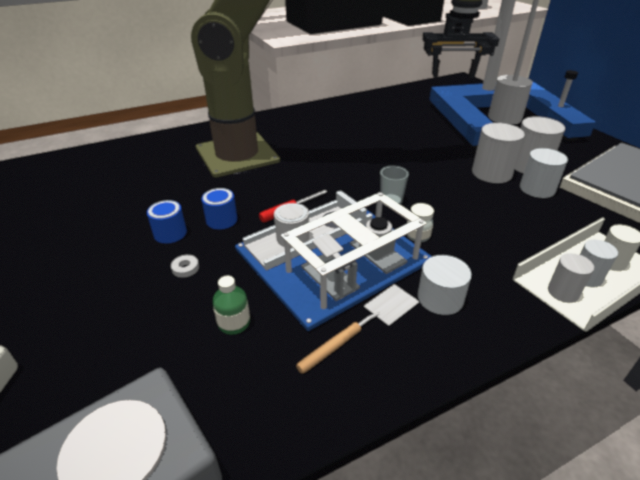

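The top view shows the stand near (315,254). The lever is in the right window (332,213), on the −y side, and the button is in the left one (273,226). The tin is at (342,283) and the home disc at (287,293). I'll enlarge this for accurate corners.

Run:
```python
from h import *
d=np.load("top.npz");f=d["f"]
c=cv2.resize(f[165:335,225:405],None,fx=3.3,fy=3.3,interpolation=cv2.INTER_CUBIC)
cv2.imwrite("pics/c1.png",c[:,:,::-1])
```

```text
(no output)
```

View pics/c1.png

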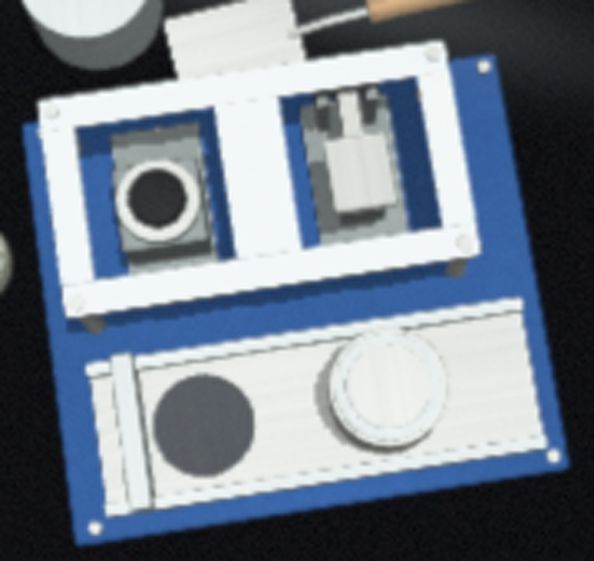

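The enlarged crop shows these positions (crop pixels):
- **Guard corners:** (38,101), (443,41), (480,250) and (68,317).
- **Disc:** (204,425).
- **Tin lid:** (388,389).
- **Paddle:** about (362,173).

```bash
cat >> h.py <<'E'
np.set_printoptions(precision=4,suppress=True)
E
python3 - <<'E'
from h import *
d=np.load("top.npz");K,M=d["K"],d["M"]
r=lambda u,v,z: ray(225+(u+.5)/3.3-.5,165+(v+.5)/3.3-.5,K,M,z)
g=np.array([r(*p,.115) for p in[(38,101),(443,41),(480,250),(68,317)]])
o=g.mean(0); m=np.array([(70,130,1)]*0) 
l=np.array([(70,130),(70,-130),(-70,-130),(-70,130)])/1000
z=((g[:,0]+1j*g[:,1]-o[0]-1j*o[1])*np.conj(l[:,0]+1j*l[:,1])).sum(); th=np.angle(z); print("guard",o,"yaw",th,"scale",abs(z)/(l**2).sum())
ex=np.array([np.cos(th),np.sin(th),0]);ey=np.array([-ex[1],ex[0],0])
so=o-.06*ex; so[2]=0
h=r(204,425,.028);t=r(388,389,.098);p=r(362,173,.1035)
for n,q in(("home",h),("tin",t),("pad",p)): print(n,q,"stand",(q-so)@ex,(q-so)@ey)
W=lambda x,y:(so+x*ex+y*ey)[:2]
print("stand",so,"home",W(-.08,.06),"padwin",W(.056,-.065),"tinstart side",W(-.08,-.16))
s=get_state();Rt=R.from_quat(s["eef_rot"]);print(Rt.as_matrix(), s["tool_pos"])
np.savez("stand.npz",so=so,ex=ex,ey=ey,th=th)
E
```

```text
guard [0.6172 0.0579 0.115 ] yaw 0.16150730584587344 scale 0.9929211570798995
home [0.4692 0.0952 0.028 ] stand -0.08007058646374539 0.06065782291723544
tin [ 0.4855 -0.0237  0.098 ] stand -0.08311320830733722 -0.05934724040266928
pad [ 0.622  -0.0076  0.1035] stand 0.054204082546405026 -0.06534486262128711
stand [0.558  0.0482 0.    ] home [0.4694 0.0946] padwin [ 0.6237 -0.0069] tinstart side [ 0.5048 -0.1226]
[[-0.8953  0.4455 -0.0006]
 [ 0.4455  0.8953 -0.0014]
 [-0.0001 -0.0015 -1.    ]] [0.2783 0.559  0.238 ]
```

```bash
cat >> h.py <<'E'
import os
def where():
    d=np.load("stand.npz");so,ex,ey=d["so"],d["ex"],d["ey"];s=get_state()
    A=np.array([ex,ey,[0,0,1]]);print("t",round(s["clock"],2),"stand xyz",A@(s["tool_pos"]-so),"F(stand)",A@s["contact_force"],"open",round(float(s["opening"]),3))
    print("axes in stand (cols)\n",A@R.from_quat(s["eef_rot"]).as_matrix()); return so,ex,ey
E
python3 -m jog '[[[0,0,0,0,0,-0.156],[0,0,0,0,0,-0.156],[0,0,0,0,0,-0.156],[0,0,0,0,0,-0.156],[-0.008,-0.05,0,0,0,0],[-0.008,-0.05,0,0,0,0],[-0.008,-0.05,0,0,0,0],[-0.008,-0.05,0,0,0,0],[-0.008,-0.05,0,0,0,0],[-0.008,-0.05,0,0,0,0],[-0.008,-0.05,0,0,0,0],[-0.008,-0.05,0,0,0,0]]]' 0 10; python3 -c "from h import *;where();print(get_state()['q'])"
```

```text
clock: 1.6
tool_pos: [0.4065, 0.1735, 0.2386]
eef_rot: [-0.081, 0.997, -0.0, -0.0]
contact_force: [1.1, -0.1, 0.0]
opening: 0.004
finger_force: 0.0
t 1.6 stand xyz [-0.1293  0.148   0.2386] F(stand) [ 1.0775 -0.2562  0.0104] open 0.004
axes in stand (cols)
 [[-1.     -0.0008 -0.0001]
 [-0.0008  1.     -0.0001]
 [ 0.0001 -0.0001 -1.    ]]
[-0.2165  0.4812 -0.4316  2.0845  0.3299  0.6407  0.861 ]
```

```bash
python3 -m jog '[[[-0.007,-0.041,0,0,0,0],[-0.007,-0.041,0,0,0,0],[-0.007,-0.041,0,0,0,0],[-0.007,-0.041,0,0,0,0],[-0.007,-0.041,0,0,0,0],[-0.007,-0.041,0,0,0,0],[-0.007,-0.041,0,0,0,0],[0,0,0,0,0,0],[0,0,0,0,0,0]]]' 0 10
python3 - <<'E'
from h import *
so,ex,ey=where()
f,K,M=snap("wrist","w1.png");np.savez("w1.npz",f=f,K=K,M=M)
W=lambda x,y,z:so+x*ex+y*ey+np.array([0,0,z])
for n,p in(("tin top",(-.08,-.059,.098)),("pad",(.056,-.065,.1035)),("home",(-.08,.06,.028)),("g--",(-.01,-.13,.115)),("g-+",(-.01,.13,.115)),("stop+",(-.122,.0975,.065))): print(n,proj(W(*p),K,M))
E
```

```text
clock: 2.72
tool_pos: [0.5005, -0.0994, 0.2385]
eef_rot: [-0.081, 0.997, 0.0, -0.0]
contact_force: [0.2, -0.3, -0.5]
opening: 0.003
finger_force: 0.0
t 2.73 stand xyz [-0.0805 -0.1365  0.2385] F(stand) [ 0.1117 -0.3108 -0.5251] open 0.003
axes in stand (cols)
 [[-1.     -0.0011 -0.0006]
 [-0.0011  1.      0.001 ]
 [ 0.0006  0.001  -1.    ]]
tin top [407.5395 217.5038]
pad [390.632  358.1633]
home [507.9536 198.0792]
g-- [321.9906 302.2299]
g-+ [627.7734 302.3558]
stop+ [579.8849 161.3082]
```

View pics/w1.png

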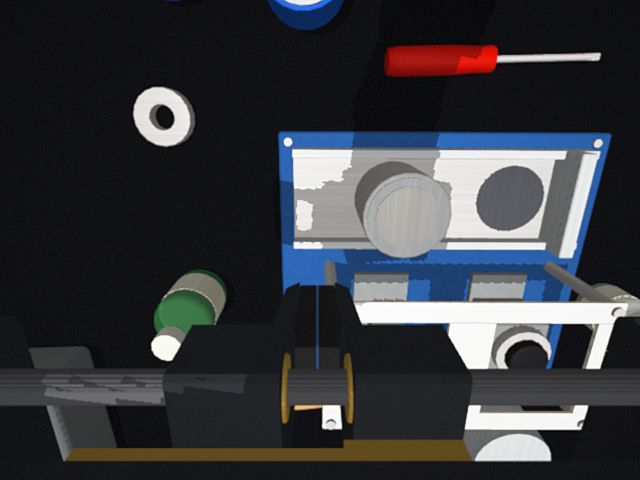

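```bash
python3 -m jog '[[[0,0,0,-0.085,0,0],[0,0,0,-0.085,0,0],[0,-0.0066,0.0387,0,0,0],[0,-0.0066,0.0387,0,0,0],[0,-0.0066,0.0387,0,0,0],[0,-0.0033,0.0193,0,0,0],[0,-0.0033,0.0193,0,0,0],[0,-0.0033,0.0193,0,0,0],[0,-0.0033,0.0193,0,0,0],[0,0,0,0,0,0]]]'; python3 -c "from h import *;where()"
```

```text
clock: 4.03
tool_pos: [0.5, -0.0983, 0.0419]
eef_rot: [-0.082, 0.993, 0.085, -0.008]
contact_force: [0.1, -0.2, -0.3]
opening: 0.006
finger_force: 0.0
t 4.03 stand xyz [-0.0808 -0.1353  0.0419] F(stand) [ 0.0548 -0.1814 -0.2661] open 0.006
axes in stand (cols)
 [[-1.     -0.0028 -0.0027]
 [-0.0032  0.9853  0.1706]
 [ 0.0022  0.1706 -0.9853]]
```

```bash
python3 -m jog '[[[0,0.0098,0.0017,0,0,0],[0,0.0049,0.00085,0,0,0],[0,0.0049,0.00085,0,0,0],[0,0.0098,0.0017,0,0,0],[0,0.0098,0.0017,0,0,0],[0,0.0098,0.0017,0,0,0],[0,0.0098,0.0017,0,0,0],[0,0.0098,0.0017,0,0,0],[0,0.0098,0.0017,0,0,0],[0,0.0098,0.0017,0,0,0],[0,0.0098,0.0017,0,0,0],[0,0.0049,0.00085,0,0,0]]]'; python3 -c "from h import *;where();snap('top','t2.png')"
```

```text
clock: 5.52
tool_pos: [0.4839, 0.0036, 0.0425]
eef_rot: [-0.081, 0.993, 0.084, -0.007]
contact_force: [1.1, -4.5, 5.1]
opening: 0.006
finger_force: 2.6
t 5.53 stand xyz [-0.0803 -0.0321  0.0425] F(stand) [ 0.3255 -4.628   5.137 ] open 0.006
axes in stand (cols)
 [[-1.     -0.0011 -0.0003]
 [-0.0012  0.9856  0.1689]
 [ 0.0001  0.1689 -0.9856]]
```

Run:
```python
from h import *
f=cv2.imread("pics/t2.png")[220:340,220:420]; w=snap("scene")[0][160:300,220:420,::-1]
cv2.imwrite("pics/c2.png",cv2.resize(np.vstack([f,w]),None,fx=2.3,fy=2.3,interpolation=cv2.INTER_CUBIC)); where()
```

```text
t 5.62 stand xyz [-0.0804 -0.0316  0.0425] F(stand) [-0.1064 -0.6387  1.0311] open 0.009
axes in stand (cols)
 [[-1.     -0.0019 -0.0005]
 [-0.002   0.9855  0.1698]
 [ 0.0001  0.1698 -0.9855]]
```

View pics/c2.png

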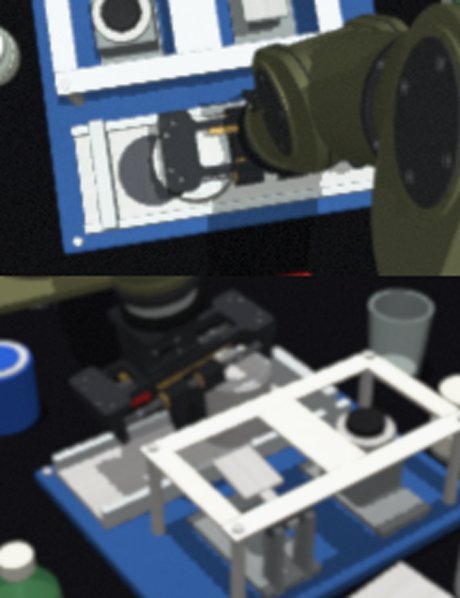

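The tin is upright and sliding, with its leading edge over the disc. I'll push the rest of the way more slowly.

```bash
python3 -m jog '[[[0,0.005,0.0003,0,0,0],[0,0.005,0.0006,0,0,0],[0,0.005,0.0008,0,0,0],[0,0.005,0.0008,0,0,0]]]';python3 -c "from h import *;where()"; python3 -m jog '[[[0,0.003,0.0005,0,0,0],[0,0.003,0.0005,0,0,0],[0,0.003,0.0005,0,0,0]]]'; python3 -c "from h import *;where()"
```

```text
clock: 6.12
tool_pos: [0.4805, 0.0235, 0.0433]
eef_rot: [-0.081, 0.993, 0.085, -0.007]
contact_force: [0.8, -2.0, -1.0]
opening: 0.001
finger_force: 0.7
t 6.12 stand xyz [-0.0804 -0.0119  0.0433] F(stand) [ 0.5093 -2.1256 -0.9622] open 0.001
axes in stand (cols)
 [[-1.     -0.0008 -0.0005]
 [-0.0009  0.9855  0.1696]
 [ 0.0003  0.1696 -0.9855]]
clock: 6.5
tool_pos: [0.4793, 0.032, 0.0434]
eef_rot: [-0.081, 0.993, 0.085, -0.007]
contact_force: [-0.3, -1.7, -0.2]
opening: 0.005
finger_force: 0.8
t 6.5 stand xyz [-0.0803 -0.0033  0.0434] F(stand) [-0.5305 -1.6213 -0.2029] open 0.005
axes in stand (cols)
 [[-1.     -0.0005 -0.    ]
 [-0.0005  0.9856  0.1692]
 [-0.      0.1692 -0.9856]]
```

Pushing at about 2 N. I'll go on in small steps until the end stop shows in the force.

```bash
python3 -m jog '[[[0,0.002,0.0003,0,0,0],[0,0.002,0.0003,0,0,0],[0,0.002,0.0003,0,0,0]]]'; python3 -c "from h import *;where()"; python3 -m jog '[[[0,0.0015,0.0003,0,0,0],[0,0.0015,0.0003,0,0,0],[0,0,0,0,0,0]]]'; python3 -c "from h import *;where()"
```

```text
clock: 6.88
tool_pos: [0.4783, 0.0381, 0.0435]
eef_rot: [-0.081, 0.993, 0.085, -0.007]
contact_force: [0.7, -0.7, -1.3]
opening: 0.006
finger_force: 0.7
t 6.88 stand xyz [-0.0803  0.0028  0.0435] F(stand) [ 0.5571 -0.813  -1.2695] open 0.006
axes in stand (cols)
 [[-1.     -0.0007 -0.0002]
 [-0.0007  0.9856  0.1693]
 [ 0.0001  0.1693 -0.9856]]
clock: 7.25
tool_pos: [0.4778, 0.0412, 0.0435]
eef_rot: [-0.081, 0.993, 0.085, -0.007]
contact_force: [1.2, -1.0, -1.1]
opening: 0.003
finger_force: 0.4
t 7.25 stand xyz [-0.0803  0.006   0.0435] F(stand) [ 1.0397 -1.1407 -1.1352] open 0.003
axes in stand (cols)
 [[-1.     -0.001  -0.0001]
 [-0.001   0.9855  0.1695]
 [-0.0001  0.1695 -0.9855]]
```

```bash
for i in 1; do python3 -m jog '[[[0,0.0015,0.0003,0,0,0],[0,0.0015,0.0003,0,0,0]]]' | grep contact; done; python3 -m jog '[[[0,0.001,0.0002,0,0,0],[0,0.001,0.0002,0,0,0]]]' | grep contact;  python3 -c "from h import *;where()"
```

```text
contact_force: [0.1, -2.6, 0.3]
contact_force: [0.7, -6.7, 3.0]
t 7.75 stand xyz [-0.0802  0.0096  0.0433] F(stand) [-0.3626 -6.7631  2.9892] open 0.006
axes in stand (cols)
 [[-1.      0.0005  0.0001]
 [ 0.0005  0.9858  0.1677]
 [ 0.      0.1677 -0.9858]]
```

```bash
python3 -m jog '[[[0,0.001,0.0002,0,0,0],[0,0,0,0,0,0]]]' | grep contact;  python3 -c "from h import *;where()"
```

```text
contact_force: [1.5, -7.3, 2.9]
t 8.0 stand xyz [-0.0802  0.0097  0.0433] F(stand) [ 0.2683 -7.4054  2.9481] open 0.004
axes in stand (cols)
 [[-1.      0.0016  0.0002]
 [ 0.0016  0.986   0.1665]
 [ 0.0001  0.1665 -0.986 ]]
```

```bash
python3 -m jog '[[[0,-0.004,-0.0007,0,0,0],[0,-0.0098,-0.0017,0,0,0],[0,-0.0147,-0.0026,0,0,0],[0,-0.0147,-0.0026,0,0,0],[0,0.0067,-0.0394,0,0,0],[0,0.0067,-0.0394,0,0,0],[0,0.0067,-0.0394,0,0,0],[0,0.0067,-0.0394,0,0,0],[0,0,0,0.085,0,0],[0,0,0,0.085,0,0],[0,0,0,0,0,0]]]'
python3 - <<'E'
from h import *
so,ex,ey=where()
f,K,M=snap("wrist","w2.png")
W=lambda x,y,z:so+x*ex+y*ey+np.array([0,0,z])
for n,p in(("tin top",(-.08,.06,.098)),("tin left",(-.08,.0225,.098)),("tin right",(-.08,.0975,.098)),("pad",(.056,-.065,.1035)),("g-+",(-.01,.13,.115)),("stop top face",(-.08,.0975,.065))): print(n,proj(W(*p),K,M))
E
```

```text
clock: 9.38
tool_pos: [0.4839, 0.0046, 0.2037]
eef_rot: [-0.083, 0.997, 0.0, 0.0]
contact_force: [0.2, 0.7, -0.4]
opening: 0.007
finger_force: 0.0
t 9.38 stand xyz [-0.0802 -0.0312  0.2037] F(stand) [ 0.2757  0.6473 -0.3994] open 0.007
axes in stand (cols)
 [[-1.     -0.0042  0.0005]
 [-0.0042  1.      0.0003]
 [-0.0005  0.0003 -1.    ]]
tin top [437.4366 230.6317]
tin left [386.7533 230.4393]
tin right [488.0958 230.824 ]
pad [273.9157 384.3324]
g-+ [526.4761 325.651 ]
stop top face [470.0427 218.0666]
```

View pics/w2.png

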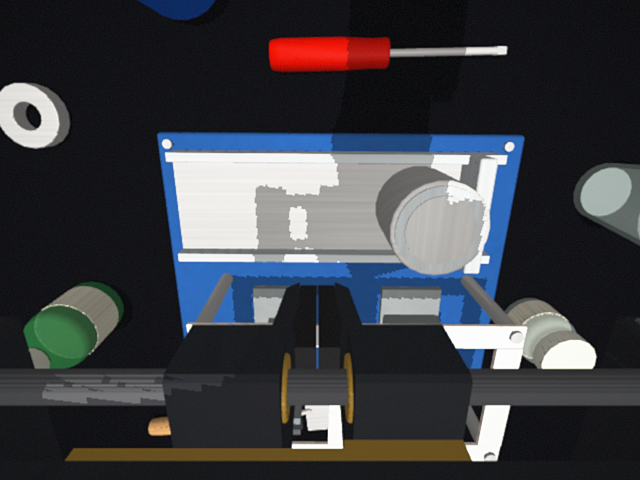

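The tin lid spans 391–489 px around (440,226), as predicted for home and against the stop. Next is the lever.

```bash
python3 -m jog '[[[-0.0325,-0.0085,0,0,0,0],[-0.0325,-0.0085,0,0,0,0],[-0.0325,-0.0085,0,0,0,0],[-0.0325,-0.0085,0,0,0,0],[0,0,0.025,0,0,0],[0,0,0.025,0,0,0],[0,0,0.02,0,0,0],[0,0,0,0,0,0]]]' | grep -v rot
python3 - <<'E'
from h import *
so,ex,ey=where()
f,K,M=snap("scene");d=np.load("scene.npz")
c=cv2.resize(f[170:330,220:440],None,fx=3,fy=3,interpolation=cv2.INTER_CUBIC);cv2.imwrite("pics/s3.png",c[:,:,::-1])
E
```

```text
clock: 10.42
tool_pos: [0.6163, -0.0113, 0.1313]
contact_force: [0.7, 0.1, -0.4]
opening: 0.006
finger_force: 0.0
t 10.43 stand xyz [ 0.048  -0.0681  0.1313] F(stand) [ 0.6515 -0.0449 -0.4408] open 0.006
axes in stand (cols)
 [[-1.      0.0018 -0.0046]
 [ 0.0018  1.      0.0012]
 [ 0.0046  0.0012 -1.    ]]
```

View pics/s3.png

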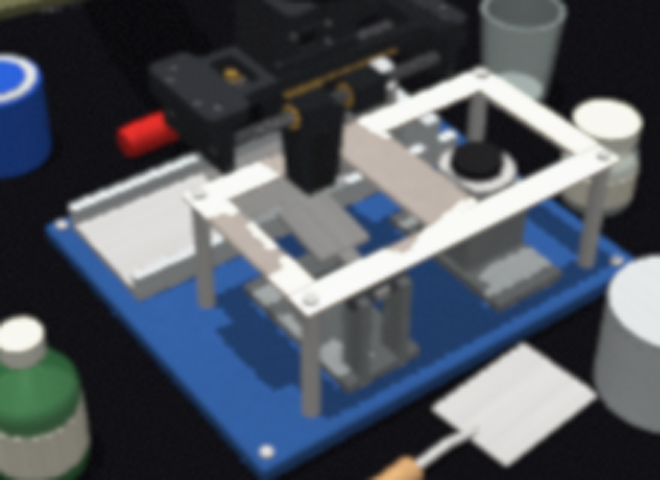

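The fingertips at crop pixel (315,185) hang over the paddle, inside the right window and clear of the bars. Pressing now.

```bash
python3 -m jog '[[[-0.003,0.003,0.01,0,0,0],[0,0,0.01,0,0,0],[0,0,0.004,0,0,0],[0,0,0.004,0,0,0],[0,0,0.004,0,0,0],[0,0,0.004,0,0,0]]]' | grep -v rot; python3 -c "from h import *;where()";python3 -m jog '[[[0,0,0.003,0,0,0],[0,0,0.003,0,0,0],[0,0,0.003,0,0,0]]]' | grep -v rot; python3 -c "from h import *;where()"
```

```text
clock: 11.22
tool_pos: [0.6197, -0.0058, 0.0973]
contact_force: [-3.1, 0.6, 4.4]
opening: 0.001
finger_force: 1.8
t 11.22 stand xyz [ 0.0522 -0.0632  0.0973] F(stand) [-2.9916  1.1355  4.3625] open 0.001
axes in stand (cols)
 [[-1.     -0.0008 -0.0009]
 [-0.0008  1.     -0.0002]
 [ 0.0009 -0.0002 -1.    ]]
clock: 11.6
tool_pos: [0.6195, -0.0059, 0.088]
contact_force: [-5.1, -0.3, 4.2]
opening: 0.005
finger_force: 2.4
t 11.6 stand xyz [ 0.052  -0.0633  0.088 ] F(stand) [-5.0466  0.4683  4.1643] open 0.005
axes in stand (cols)
 [[-1.     -0.0006 -0.0016]
 [-0.0006  1.     -0.0001]
 [ 0.0016 -0.0001 -1.    ]]
```

```bash
python3 -m jog '[[[0,0,0.0015,0,0,0],[0,0,0.0015,0,0,0]]]' | grep -E "tool|cont";python3 -m jog '[[[0,0,0.001,0,0,0],[0,0,0.001,0,0,0]]]' | grep -E "tool|cont"; python3 -m jog '[[[0,0,0.001,0,0,0],[0,0,0,0,0,0]]]' | grep -E "tool|cont"
```

```text
tool_pos: [0.62, -0.0058, 0.0851]
contact_force: [-4.4, -0.8, 3.4]
tool_pos: [0.6201, -0.0058, 0.0833]
contact_force: [-6.7, -0.8, 8.6]
tool_pos: [0.6201, -0.0058, 0.0832]
contact_force: [-6.8, -0.1, 10.7]
```

```bash
python3 -m jog '[[[0,0,0.001,0,0,0],[0,0,0.001,0,0,0],[0,0,0,0,0,0]]]' | grep -E "tool|cont"; python3 -m jog '[[[0,0,0.001,0,0,0],[0,0,0.001,0,0,0],[0,0,0,0,0,0]]]' | grep -E "tool|cont"
```

```text
tool_pos: [0.6202, -0.0057, 0.0829]
contact_force: [-11.3, -1.5, 22.4]
tool_pos: [0.6202, -0.0057, 0.0827]
contact_force: [-14.0, -1.9, 35.6]
```

The paddle is hard on its stop: 36 N with no more travel. Retracting straight up, then aside.

```bash
python3 -m jog '[[[0,0,-0.006,0,0,0],[0,0,-0.01,0,0,0],[0,0,-0.02,0,0,0],[0,0,-0.035,0,0,0],[0,0,-0.04,0,0,0],[0,0,-0.04,0,0,0],[0.04,0,0,0,0,0],[0.04,0.03,0,0,0,0],[0.04,0.04,0,0,0,0],[0.02,0.04,0,0,0,0],[0.01,0.04,0,0,0,0],[0,0.04,0,0,0,0]]]'| grep -v rot; python3 -m jog '[[[0,0.045,0,0,0,0],[0,0.045,0,0,0,0],[0,0.045,0,0,0,0],[0,0.045,0,0,0,0],[0,0.045,0,0,0,0],[0,0,0,0,0,0],[0,0,0,0,0,0]]]'| grep -v rot
python3 - <<'E'
from h import *
f=snap("top")[0];s=snap("scene")[0]
a=cv2.resize(f[165:335,225:405],(396,374),interpolation=cv2.INTER_CUBIC);b=cv2.resize(s[170:340,220:400],(396,374),interpolation=cv2.INTER_CUBIC)
cv2.imwrite("pics/f4.png",np.hstack([a,b])[:,:,::-1]); where()
cv2.imwrite("pics/f5.png",f[:,:,::-1])
E
```

```text
clock: 14.6
tool_pos: [0.4416, 0.1593, 0.2297]
contact_force: [0.0, -0.1, 1.1]
opening: 0.003
finger_force: 0.0
clock: 15.48
tool_pos: [0.4057, 0.3793, 0.2292]
contact_force: [0.1, -0.1, 0.3]
opening: 0.007
finger_force: 0.0
t 15.57 stand xyz [-0.0969  0.3501  0.2293] F(stand) [-0.1221 -1.092   0.0752] open 0.004
axes in stand (cols)
 [[-1.      0.0014  0.0003]
 [ 0.0014  1.     -0.0009]
 [-0.0004 -0.0009 -1.    ]]
```

View pics/f4.png

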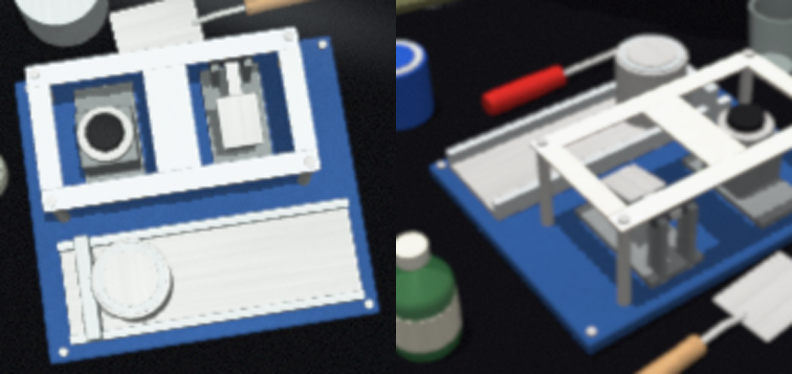

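View pics/f5.png

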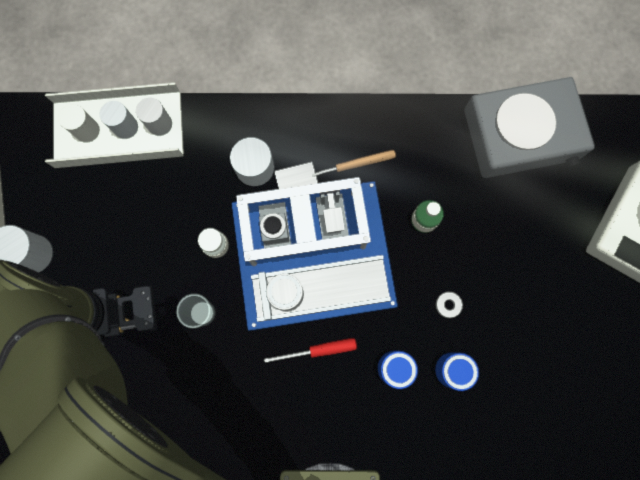

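The tin lid is at crop (131,280), next to the stop, and the lever is down. The stop button and the bystanders haven't moved, and the arm is clear. I'll check the tin's position numerically before handing in.

Run:
```python
from h import *
d=np.load("top.npz");s=np.load("stand.npz")
p=ray(284.3,292,d["K"],d["M"],.098)-s["so"]; y=p@s["ey"]; print(p@s["ex"],y)
if abs(y-.06)<.004: print(finish_job())
```

```text
-0.08352495480830725 0.0607595593668133
the job is handed in; nothing more can be done
None
```

The job is handed in: the tin is home against its end stop, the lever is fully down, and the guard, stop button and other objects look untouched; the arm finished clear at about 16 s.

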